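# Unload a glued panel: masses back into their foam case, pressing board onto the pile

## Task

The glue has set, so the weights can come off. Unstack the three slotted masses and press each one fully down to the bottom of the round foam cutout of its own size in the case, then take the plywood pressing board off the cardboard panel and lay it squarely on top of the pile of boards like it. Leave the panel lying and the glue bottle standing where they are.

Things in the scene. Friction and masses are not known exactly. Their poses are not given: they have to be found in the camera images.
- mass_500: The large slotted laboratory mass (500 g): a plain steel disc 56 mm in diameter and 28 mm high with a 7 mm slot from rim to centre (the slot points along its x). At the start it is the bottom of the stack of three, resting on the pressing board, roughly centred, turned any way. Origin: centre of its underside; z is its axis.
- mass_200: The medium slotted laboratory mass (200 g): a plain steel disc 42 mm in diameter and 21 mm high with a 7 mm slot from rim to centre (the slot points along its x). At the start it is the middle of the stack of three, roughly centred, turned any way. Origin: centre of its underside; z is its axis.
- mass_100: The small slotted laboratory mass (100 g): a plain steel disc 32 mm in diameter and 18 mm high with a 7 mm slot from rim to centre (the slot points along its x). At the start it is the top of the stack of three, roughly centred, turned any way. Origin: centre of its underside; z is its axis.
- foam_500: Fixed dark grey foam block, 97 x 75 x 28 mm (x, y, z) with the large round cutout, for the 56 mm mass: one of 3 side by side along y, in any order, in a black case, rim 1 mm below the foam's top. Cutout central, its pale floor at z = 14 mm: a mass fully home stands 14 mm proud. Mouth bevelled, 60 to 54 mm over 6 mm; the springy foam grips, so press with 10 to 20 N. Origin: underside centre.
- foam_200: Fixed dark grey foam block, 97 x 75 x 28 mm (x, y, z) with the medium round cutout, for the 42 mm mass: one of 3 side by side along y, in any order, in a black case, rim 1 mm below the foam's top. Cutout central, its pale floor at z = 16 mm: a mass fully home stands 9 mm proud. Mouth bevelled, 46 to 40 mm over 6 mm; the springy foam grips, so press with 10 to 20 N. Origin: underside centre.
- foam_100: Fixed dark grey foam block, 97 x 75 x 28 mm (x, y, z) with the small round cutout, for the 32 mm mass: one of 3 side by side along y, in any order, in a black case, rim 1 mm below the foam's top. Cutout central, its pale floor at z = 18 mm: a mass fully home stands 8 mm proud. Mouth bevelled, 36 to 30 mm over 6 mm; the springy foam grips, so press with 10 to 20 N. Origin: underside centre.
- press_board: The pressing board: plain plywood 130 x 60 x 15 mm (x, y, z), 0.09 kg, lying on the cardboard panel under the stack of masses. Origin: centre of its underside; x along its length.
- board_pile: The pile where the pressing board belongs: three more boards of the same 130 x 60 x 15 mm, flat on one another, fixed, 45 mm high. Origin: centre of its underside (its top is 45 mm above); x along the boards' length.
- panel: The glued cardboard panel under the pressing board: two layers of brown corrugated card, 172 x 108 x 8 mm, loose, 60 g, lying on the teal cutting mat (3 mm thick, on the black bench). Origin: centre of its underside; x along its length.
- glue_bottle: A white glue bottle with an orange cap, 44 mm in diameter and 100 mm high, standing loose on the mat beyond the work. Origin: centre of its underside.
Not all that is in view belongs to the job. What is shaped like the press_board but black is not meant.

How it is judged (in metres and radians):
On the way:
1. all three masses are home in their own cutouts while the pressing board still lies on the panel (horizontal distance between mass_500 and foam_500 below 0.005 m and z of mass_500 in the frame of foam_500 below 0.0165 m and angle between each of mass_500, mass_200, mass_100's own z axis and vertical below 0.1 rad and horizontal distance between mass_200 and foam_200 below 0.005 m and z of mass_200 in the frame of foam_200 below 0.0185 m and horizontal distance between mass_100 and foam_100 below 0.005 m and z of mass_100 in the frame of foam_100 below 0.0205 m and distance of press_board from where it was at the start of the episode below 0.03 m), for 0.2 s.
At the end, for the whole second after the job is handed in: Each mass sits upright in the cutout of its size, within 5 mm of its axis and 2.5 mm of the bottom; the pressing board lies flat on the pile, centred within 12 mm and square within 0.18 rad; the panel is within 20 mm of where it lay; all is released and at rest (horizontal distance between mass_500 and foam_500 below 0.005 m and z of mass_500 in the frame of foam_500 below 0.0165 m and angle between each of mass_500, mass_200, mass_100, press_board's own z axis and vertical below 0.1 rad and horizontal distance between mass_200 and foam_200 below 0.005 m and z of mass_200 in the frame of foam_200 below 0.0185 m and horizontal distance between mass_100 and foam_100 below 0.005 m and z of mass_100 in the frame of foam_100 below 0.0205 m and horizontal distance between press_board and board_pile below 0.012 m and z of press_board in the frame of board_pile between 0.042 and 0.048 m and angle between the x axis of press_board and the x axis of board_pile, either way round below 0.18 rad and linear speed of each of mass_500, mass_200, mass_100, press_board, panel below 0.02 m/s and distance of panel from where it was at the start of the episode below 0.02 m); the robot touches nothing.
It fails at once if the cardboard panel is shifted by more than 20 mm (distance of panel from where it was at the start of the episode above 0.02 m).
It fails at once if the glue bottle is knocked over or pushed more than 30 mm (angle between glue_bottle's own z axis and vertical above 0.5 rad or distance of glue_bottle from where it was at the start of the episode above 0.03 m).
It also fails if it takes over 109 s, if anything falls off the work surface, if the arm or the gripper's body presses on something with over 40 N, if the wrist force passes 120 N, or if a joint passes its speed limit or range.

## Robot

A 7-joint arm with a two-finger parallel gripper is mounted at the origin on the work surface. World frame = base frame: x ahead of the robot, y to its left, z up, the work surface at z = 0. Lengths are in mm, angles in rad, forces in N, time in s.
With the tool pointing down it reaches from about 400 to 925 mm from the base axis. Payload 5.6 kg.
Tool frame: the origin (TCP) lies on the mounting face of the last link; the fingertips stand 173 mm ahead of it and the grasp point (between the pads) lies 155 mm ahead of it; z points along the fingers, y is the line along which they close (so a half turn about z gives the same grasp; the last joint's range is limited). The gripper opens to 85 mm and grips with 20 to 120 N. Pads are 22 mm wide; open, the fingers measure 114 mm over their backs; the gripper's body (76 mm by 85 mm) begins 54 mm behind the grasp point. The pads swing forward as they close: fully open they stand 13 mm farther back than shut.
Start: joints at [1.202, 0.468, -0.012, 1.603, 0.006, 1.071, -0.056], TCP at [208.007, -615.82, 404.69] pointing down, gripper open.
Joint ranges: [-2.53, 2.53], [-0.31, 2.02], [-1.57, 1.55], [0.28, 2.44], [-1.29, 4.43], [0.15, 1.84], [-2.92, 2.92]. Speed limits (rad/s): [2.57, 2.57, 3.14, 3.14, 3.14, 3.14, 3.14].

## Interface

Orientations are given as a unit quaternion [x, y, z, w].
In Python, from rig import env gives the robot as it stands.
- The arm moves only by the shell command python3 -m creep 'ROWS'. ROWS is JSON, one flat list of numbers, 7 for each row, row after row: the finger opening in cm, from 0 to 8.54, then the shift along the tool's x, y, z in cm, then the turn, a rotation vector about the tool's x, y, z in degrees. A call has exactly 10 rows; each row is the pose to reach, as a shift and turn from the pose commanded when the call began, along the tool's axes at that moment; what a row does not reach only later rows make up. A row lasts 1/8 s, in which the tool goes at most 62.5 mm and 10.7 degrees, less where a joint would pass 70% of its speed; a pose out of reach is approached as far as the arm can. A call with a gripper value outside its range is refused whole. The fingers move at their own pace and stop on an object; the grip force is fixed at half the most. Time passes only in rows, so rows that repeat a pose let the fingers close, or fill a call up. It gives the time, the measured TCP pose, the force, the opening and the grip force at its end, in the units of the state.
- env.get_state(): the state, without advancing time (a new reading comes with each control period).
- env.camera(name): name is "scene" or "top" or "wrist"; returns a dict with "frame" (384x512x3 uint8, red, green, blue), "camera_matrix" (3x3 intrinsics, pixels), "k1" (the pictures are not rectified: a ray, as slopes to the right and down, at radius r is drawn at 1 + k1 r^2 times it, then the intrinsics apply), "cam_to_world" (4x4, takes a point from camera to world coordinates); the wrist camera has in their place "mount" (4x4, takes a point from camera to tool coordinates, whose origin is the TCP and whose axes are the flange's). Camera axes: x right, y up, looking along -z (the intrinsics and any distortion apply to the point x, -y, -z); pixel columns grow to the right and rows downward; lengths in mm; the calibration is good to about 2 mm. A picture is of the moment at which its call begins: read the wrist's pose just before it. There is no depth.
- env.finish_job(): hands the job in; it is judged then, once.
The state is a dict: "time_s": time; "joint_pos": joint angles; "dq": joint speeds; "tau": joint torques, N m; "tcp_pos": TCP position; "orientation": TCP orientation; "wrist_force": force on the tool from outside, world axes, zero at the start; "moment": the same for the moment, N m; "width": finger opening in mm; "grip_force": force on a finger pad.
Only numpy, scipy, OpenCV 4.12 (cv2) and the standard library are available. Lean on these libraries where they do the work, as an engineer would, in place of code of your own. Each camera call takes 0.05 s, during which the arm holds its last target. There are 200 camera calls.

## Working session

There is one attempt and no reset: what is moved stays moved. The work goes in short steps, Python scripts to look and compute and a shell command to move; the robot and the scene stay as the last step left them, time stands still between calls to the robot, and variables do not carry over. Pictures are saved under pics/ and viewed, at most 14 in all, crops included, and the job is handed in when it is done.

```bash
ls; mkdir -p pics; python3 - <<'E'
from rig import env
import cv2,numpy as np,pickle
s=env.get_state();print(s)
d={}
for n in("scene","top"):
    c=env.camera(n);d[n]=c;cv2.imwrite(f"pics/{n}0.png",c["frame"][:,:,::-1])
    print(n,c["camera_matrix"],c["k1"],c["cam_to_world"])
c=env.camera("wrist");print(c["camera_matrix"],c["k1"],c["mount"])
pickle.dump(d,open("c0.pkl","wb"))
E
```

```text
pics
{'time_s': 0.0, 'joint_pos': array([ 1.20196869,  0.46842593, -0.0115919 ,  1.60365323,  0.00598766,
        1.0714035 , -0.05627775]), 'dq': array([ 0.00169136, -0.00053795,  0.00110878,  0.0007385 , -0.00036739,
       -0.00043919,  0.00097191]), 'tau': array([ 1.38551190e-03, -5.32392561e+01,  2.20053527e-02, -2.51308894e+01,
        1.14130499e-02,  7.44630554e-03,  2.45263931e-05]), 'tcp_pos': array([ 207.92910383, -615.57396917,  403.69414344]), 'orientation': array([ 9.86763085e-01,  1.62165822e-01, -2.10300195e-04, -9.03607245e-04]), 'wrist_force': array([ 1.05856763, -0.12287082, -0.61059957]), 'moment': array([-0.03579894, -0.03543704,  0.01379516]), 'grip_force': 0.0, 'width': 85.56679207612439}
scene [[366.4521874    0.         259.46981362]
 [  0.         366.4521874  195.94567751]
 [  0.           0.           1.        ]] -0.1210316979243956 [[ 8.57162155e-02 -7.30487226e-01  6.77525750e-01  1.12127047e+03]
 [ 9.96287083e-01  6.83373188e-02 -5.23646810e-02 -5.49811327e+01]
 [-8.04856259e-03  6.79498656e-01  7.33632604e-01  7.93832294e+02]
 [ 0.00000000e+00  0.0000
[... 180 characters left out ...]
9738601865943 [[-3.32282884e-03  9.92056686e-01 -1.25747727e-01  3.22322340e+02]
 [-9.99703054e-01 -2.59846823e-04  2.43667177e-02  2.40912430e+01]
 [ 2.41404901e-02  1.25791353e-01  9.91762962e-01  1.29802191e+03]
 [ 0.00000000e+00  0.00000000e+00  0.00000000e+00  1.00000000e+00]]
[[292.26378847   0.         258.83591443]
 [  0.         292.26378847 185.5476697 ]
 [  0.           0.           1.        ]] -0.023007598944088027 [[-1.14899786e-03  9.61823661e-01  2.73667545e-01  7.11766112e+01]
 [ 9.99999144e-01  1.27627941e-03 -2.87059468e-04 -1.13531653e+00]
 [-6.25376841e-04  2.73666981e-01 -9.61824304e-01  3.09880881e+01]
 [ 0.00000000e+00  0.00000000e+00  0.00000000e+00  1.00000000e+00]]
```

View pics/scene0.png

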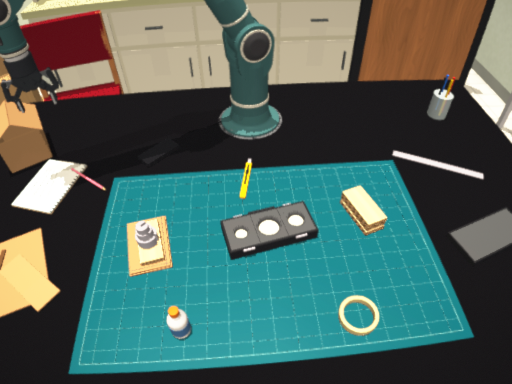

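View pics/top0.png

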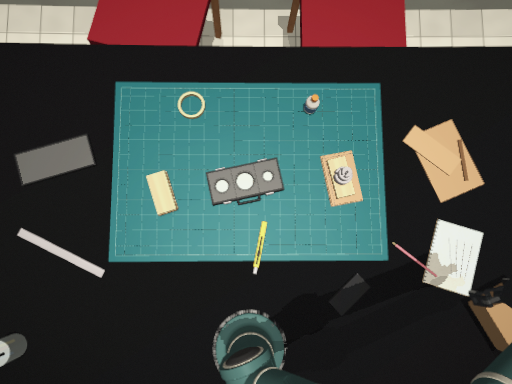

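Top view: the stack sits on the board and panel at (343,175). The case cutouts are at (222,186), (245,181) and (268,176). The pile is at (162,193) and the bottle at (312,103). Two dark flat things, at (55,160) and (350,293), are distractors.

Next: coarse positions and an enlarged check.

```bash
cat > h.py <<'E'
import numpy as np,cv2
from scipy.spatial.transform import Rotation as R
def Tw(c,s=None):
    if "cam_to_world" in c: return c["cam_to_world"]
    T=np.eye(4);T[:3,:3]=R.from_quat(s["orientation"]).as_matrix();T[:3,3]=s["tcp_pos"];return T@c["mount"]
def ray(c,uv,s=None):
    K=c["camera_matrix"];uv=np.atleast_2d(np.array(uv,float))
    d=cv2.undistortPoints(uv[:,None],K,np.array([c["k1"],0,0,0.]))[:,0]
    T=Tw(c,s);v=np.c_[d[:,0],-d[:,1],-np.ones(len(d))]@T[:3,:3].T
    return T[:3,3],v
def hit(c,uv,z,s=None):
    o,v=ray(c,uv,s);return o+v*((z-o[2])/v[:,2])[:,None]
def proj(c,P,s=None):
    T=Tw(c,s);p=(np.atleast_2d(np.array(P,float))-T[:3,3])@T[:3,:3]
    a=p[:,:2]*[1,-1]/-p[:,2:];r2=(a**2).sum(1,keepdims=True)
    return (a*(1+c["k1"]*r2))@np.diag(np.diag(c["camera_matrix"])[:2])+c["camera_matrix"][:2,2]
E
python3 - <<'E'
import pickle,cv2,numpy as np
from h import *
d=pickle.load(open("c0.pkl","rb"));t=d["top"];s=d["scene"]
for n,uv,z in[("stack",(343,174),93),("pan",(341,178.5),11),("cutL",(222,186),17),("cutM",(245,181),17),("cutR",(268,176),17),("pile",(160,191),48),("bottle",(314,98),103),("dark1",(55,160),0),("dark2",(350,293),0)]:print(n,hit(t,uv,z).round(0))
for n,uv,z in[("stack",(143,226),93),("cutL",(241,234),17),("cutM",(268,228),17),("cutR",(295,221),17),("pile",(363,207),48),("bottle",(174,312),103)]:print("s",n,hit(s,uv,z).round(0))
a=t["frame"][140:225,140:380,::-1]
b=s["frame"][180:350,100:400,::-1]
cv2.imwrite("pics/z.png",np.vstack([cv2.resize(a,(720,255),interpolation=2),cv2.resize(b,(720,340) if 0 else (600,340),interpolation=2).copy() if 0 else cv2.copyMakeBorder(cv2.resize(b,(600,340),interpolation=2),0,0,0,120,0)]))
E
```

```text
stack [[ 537. -291.   93.]]
pan [[ 536. -305.   11.]]
cutL [[510.  88.  17.]]
cutM [[527.  13.  17.]]
cutR [[543. -63.  17.]]
pile [[489. 282.  48.]]
bottle [[ 777. -204.  103.]]
dark1 [[598. 635.   0.]]
dark2 [[ 165. -325.    0.]]
s stack [[ 548. -299.   93.]]
s cutL [[536. -60.  17.]]
s cutM [[522.  13.  17.]]
s cutR [[505.  89.  17.]]
s pile [[499. 275.  48.]]
s bottle [[ 786. -205.  103.]]
```

View pics/z.png

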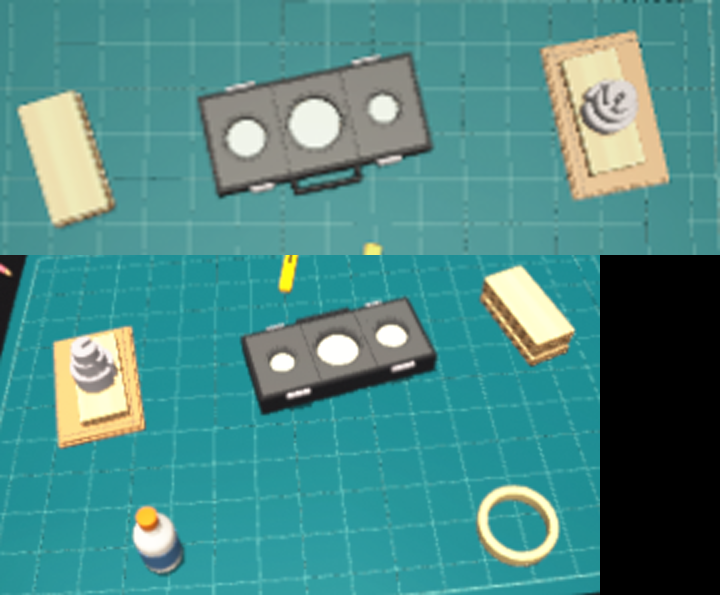

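Candidates:
- **Cutouts (top px):** (222,186) medium is for the 200, (245,181) large is for the 500, and (268,176) small is for the 100.
- **Boards:** the plywood under the discs at (343,175) is the press_board, and the plywood trio at (162,193) is the pile. The dark ones at (55,160) and (350,293) don't fit.

Positions from both views agree to about 10 mm, and the 75 mm cutout spacing fits. Next I move over the stack for a wrist view.

```bash
python3 -m creep '[8.5,5,-2.3,0,0,0,0, 8.5,10,-4.6,0,0,0,0, 8.5,15,-7,0,0,0,0, 8.5,20,-9.3,0,0,0,0, 8.5,25,-11.6,0,0,0,0, 8.5,30,-14,0,0,0,0, 8.5,35,-16.3,0,0,0,0, 8.5,39,-18.3,0,0,0,0, 8.5,41.6,-19.5,0,0,0,0, 8.5,41.6,-19.5,0,0,0,0]'
cat > snap.py <<'E'
import sys,pickle,cv2
from rig import env
n=sys.argv[1];s=env.get_state();c=env.camera("wrist")
pickle.dump((s,c),open(n+".pkl","wb"));cv2.imwrite(f"pics/{n}.png",c["frame"][:,:,::-1])
print(s["tcp_pos"].round(1),s["wrist_force"].round(1),s["width"])
E
python3 snap.py w1
```

```text
time_s: 1.4
tcp_pos: [541.3, -295.4, 404.3]
orientation: [0.986, 0.165, 0.0, -0.001]
wrist_force: [-0.7, 0.1, 0.5]
width: 84.9
grip_force: 0.0
[ 541.3 -295.4  404.3] [-0.7  0.1  0.5] 84.9011964966014
```

View pics/w1.png

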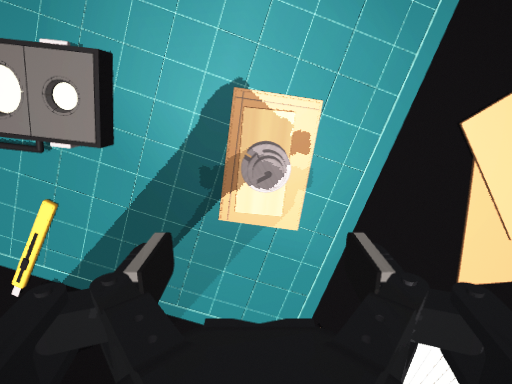

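```bash
python3 - <<'E'
import pickle,cv2,numpy as np
from h import *
s,c=pickle.load(open("w1.pkl","rb"));f=c["frame"]
cv2.imwrite("pics/w1z.png",cv2.resize(f[80:240,200:340,::-1],None,fx=3.7,fy=3.7,interpolation=cv2.INTER_CUBIC))
E
```

```text
(no output)
```

View pics/w1z.png

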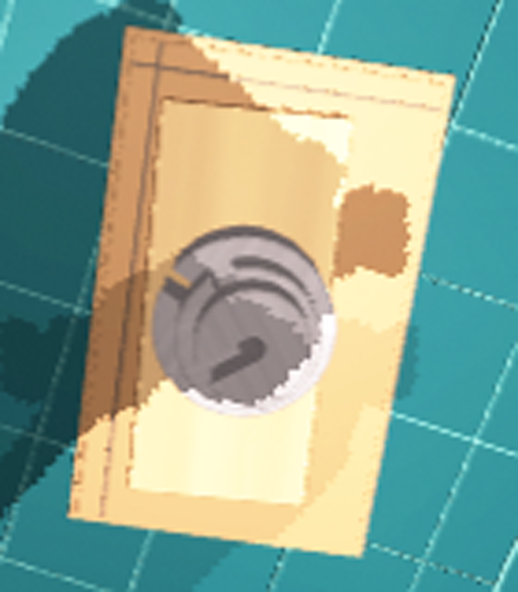

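Crop of the stack: the 500's rim is centred at about px (265.9,166.8) in w1. The 100's centre (the slot end) is at about (268,173).

```bash
python3 - <<'E'
import pickle,cv2,numpy as np
from h import *
s,c=pickle.load(open("w1.pkl","rb"));f=c["frame"]
m=lambda x,y:(200+x/3.7,80+y/3.7)
print("500",hit(c,m(244,321),54,s).round(1),"100",hit(c,[m(252,345),m(252,338)],93,s).round(1))
for n,z,l in(("board",26,[(163,98),(352,118),(305,503),(130,488)]),("panel",11,[(125,27),(456,76),(362,556),(68,516)])):
    p=hit(c,[m(*q) for q in l],z,s);print(n,p.mean(0).round(1),[np.linalg.norm(p[i]-p[(i+1)%4]).round(1) for i in range(4)])
    v=p[0]-p[3]+p[1]-p[2];print("yaw",np.degrees(np.arctan2(v[1],v[0])).round(1))
print("tool yaw",R.from_quat(s["orientation"]).as_matrix()[:,0].round(4),np.degrees(np.arctan2(*R.from_quat(s["orientation"]).as_matrix()[[1,0],0])))
# project expected circles
for r,z in((16,93),(21,75),(28,54)):
    p=proj(c,[(545,-296,z),(545+r,-296,z),(545-r,-296,z)],s);print(((p-[200,80])*3.7).round(0).tolist())
E
```

```text
500 [[ 545.6 -300.8   54. ]] 100 [[ 547.8 -301.3   93. ]
 [ 549.6 -300.7   93. ]]
board [ 542.4 -300.    26. ] [np.float64(59.2), np.float64(129.2), np.float64(60.4), np.float64(129.8)]
yaw 13.4
panel [ 542.1 -305.7   11. ] [np.float64(107.5), np.float64(169.9), np.float64(107.7), np.float64(169.3)]
yaw 10.6
tool yaw [9.458e-01 3.247e-01 5.000e-04] 18.946620097904244
[[230.0, 348.0], [250.0, 292.0], [210.0, 403.0]]
[[229.0, 333.0], [254.0, 264.0], [205.0, 401.0]]
[[228.0, 318.0], [259.0, 230.0], [199.0, 402.0]]
```

```bash
python3 - <<'E'
import pickle,cv2,numpy as np
from h import *
s,c=pickle.load(open("w1.pkl","rb"));f=c["frame"]
T=Tw(c,s);M=np.linalg.inv(T)
R0=R.from_quat(s["orientation"]).as_matrix()
for z in(155,160,165,173):
    P=[R0@np.array([x,y,z])+s["tcp_pos"] for y in(-42.5,42.5) for x in(11,-11)]
    print(z,proj(c,P,s).round(0).tolist())
cv2.imwrite("pics/f.png",cv2.resize(f[215:345,80:410,::-1],None,fx=2.4,fy=2.4,interpolation=2))
E
```

```text
155 [[170.0, 237.0], [174.0, 278.0], [352.0, 237.0], [348.0, 278.0]]
160 [[173.0, 232.0], [177.0, 273.0], [349.0, 232.0], [345.0, 272.0]]
165 [[176.0, 228.0], [179.0, 267.0], [346.0, 228.0], [343.0, 267.0]]
173 [[180.0, 222.0], [183.0, 259.0], [342.0, 222.0], [339.0, 259.0]]
```

View pics/f.png

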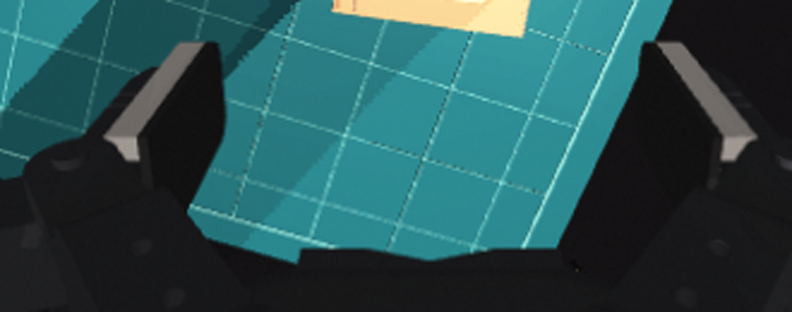

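The fingertip corner at (170,233) matches z ≈ 160 with the gripper open, so 173 mm is the shut value. I go down and grip the 100.

```bash
python3 -m creep '[6,0.5,0.76,3,0,0,0, 6,0.5,0.76,8,0,0,0, 6,0.5,0.76,12,0,0,0, 6,0.5,0.76,14.4,0,0,0, 6,0.5,0.76,14.9,0,0,0, 6,0.5,0.76,14.9,0,0,0, 2,0.5,0.76,14.9,0,0,0, 2,0.5,0.76,14.9,0,0,0, 2,0.5,0.76,14.9,0,0,0, 2,0.5,0.76,14.9,0,0,0]'; python3 snap.py w2
```

```text
time_s: 2.7
tcp_pos: [547.4, -303.9, 257.5]
orientation: [0.987, 0.162, 0.001, 0.001]
wrist_force: [-1.5, -0.3, 5.8]
width: 28.7
grip_force: 58.8
[ 547.4 -303.9  257.5] [-1.5 -0.3  5.8] 28.70044450285806
```

View pics/w2.png

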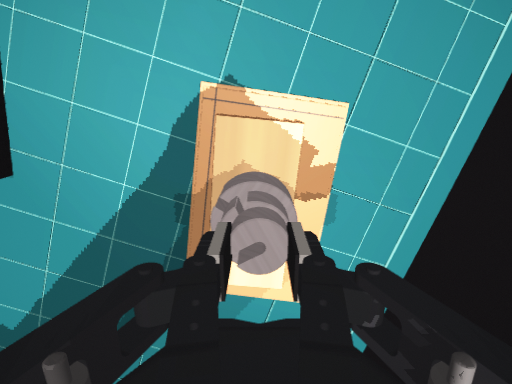

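```bash
python3 - <<'E'
import pickle,cv2,numpy as np
from h import *
s,c=pickle.load(open("w2.pkl","rb"));f=c["frame"]
R0=R.from_quat(s["orientation"]).as_matrix()
for z in(150,160,170):
    P=[R0@np.array([x,y,z])+s["tcp_pos"] for y in(-15,15) for x in(11,0,-11)]
    print(z,proj(c,P,s).round(0).tolist())
print(R0.round(3).tolist())
cv2.imwrite("pics/w2z.png",cv2.resize(f[165:310,180:340,::-1],None,fx=4,fy=4,interpolation=2))
E
```

```text
150 [[228.0, 242.0], [229.0, 264.0], [229.0, 284.0], [295.0, 242.0], [294.0, 264.0], [293.0, 284.0]]
160 [[230.0, 232.0], [231.0, 253.0], [231.0, 273.0], [292.0, 232.0], [292.0, 253.0], [291.0, 272.0]]
170 [[232.0, 224.0], [232.0, 244.0], [233.0, 262.0], [290.0, 224.0], [290.0, 243.0], [289.0, 262.0]]
[[0.947, 0.32, 0.002], [0.32, -0.947, -0.001], [0.002, 0.002, -1.0]]
```

View pics/w2z.png

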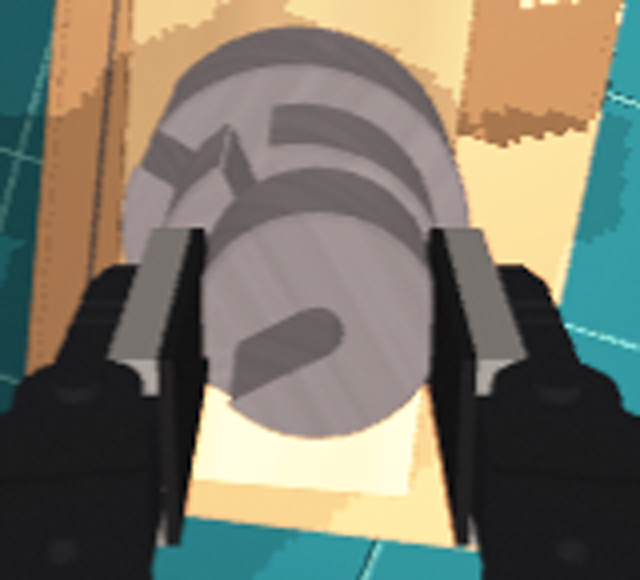

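The 100 is gripped and centred between the pads, seen at px (259,246), and its slot end confirms it. I lift and carry it over to view the case.

```bash
python3 -m creep '[2,0,0,-2,0,0,0, 2,0,0,-6,0,0,0, 2,0,-5,-10,0,0,0, 2,0.5,-10,-12,0,0,0, 2,1,-15,-12,0,0,0, 2,1.5,-20,-12,0,0,0, 2,2,-25,-12,0,0,0, 2,2,-29,-12,0,0,0, 2,2,-30.4,-12,0,0,0, 2,2,-30.4,-12,0,0,0]'; python3 snap.py w3
```

```text
time_s: 4.0
tcp_pos: [468.6, -8.8, 376.5]
orientation: [0.987, 0.163, 0.001, 0.0]
wrist_force: [0.1, -0.7, -1.0]
width: 29.1
grip_force: 59.5
[468.6  -8.8 376.5] [ 0.1 -0.7 -1. ] 29.117385754025257
```

View pics/w3.png

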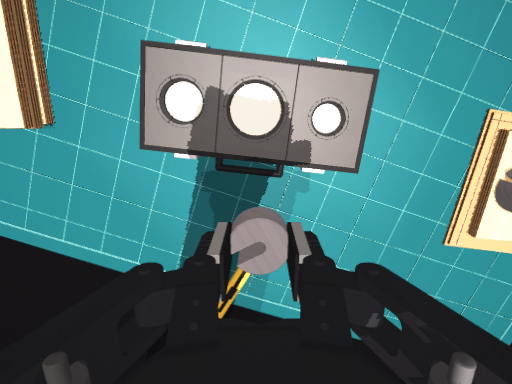

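```bash
python3 - <<'E'
import pickle,cv2,numpy as np
from h import *
s,c=pickle.load(open("w3.pkl","rb"));f=c["frame"]
# pale floors: bright or neutral-bright
hsv=cv2.cvtColor(f,cv2.COLOR_RGB2HSV)
m=((hsv[...,2]>165)&(hsv[...,1]<60)).astype(np.uint8);m[:60]=0;m[160:]=0;m[:,:148]=0;m[:,365:]=0
cs,_=cv2.findContours(m,cv2.RETR_EXTERNAL,cv2.CHAIN_APPROX_NONE)
C=[]
for k in cs:
    if cv2.contourArea(k)<300:continue
    e=cv2.fitEllipse(cv2.convexHull(k));p=hit(c,e[0],3+19,s)[0];C.append(p)
    w=hit(c,k[:,0],22,s);print(np.round(e[0],1),np.round(e[1],1),p.round(1),"diam",np.ptp(w,0).round(1))
C=sorted(C,key=lambda p:p[1]);print([np.linalg.norm(C[i+1]-C[i]).round(1) for i in range(2)])
v=C[2]-C[0];print("yaw",np.degrees(np.arctan2(-v[0],v[1])))
# case outer corners
q=hit(c,[(141,41),(378,69),(358,172),(139,148)],30,s);print("case ctr",q.mean(0).round(1),[np.linalg.norm(q[i]-q[(i+1)%4]).round(1) for i in range(4)])
# disc: center/height in tool frame
R0=R.from_quat(s["orientation"]).as_matrix()
o,v=ray(c,(259,241.5),s);print("disc ctr tool @165",[(R0.T@(o+v[0]*t-s["tcp_pos"])).round(1) for t in [ (165-(R0.T@(o-s["tcp_pos"]))[2])/(R0.T@v[0])[2]]])
cv2.imwrite("pics/w3z.png",cv2.resize(f[30:290,130:390,::-1],None,fx=2.3,fy=2.3,interpolation=2))
E
```

```text
[175.6 132.1] [33.  35.9] [477.5  91.3  22. ] diam [32.1 36.3  0. ]
[255.2 108.6] [50.7 52.7] [529.   16.4  22. ] diam [54.2 54.2  0. ]
[183.4 100.9] [37.  40.5] [512.1  91.5  22. ] diam [40.9 40.2  0. ]
[328.1 110.7] [ 76.9 124.6] [552.1 -58.6  22. ] diam [101.8  93.7   0. ]
[263.8  85.8] [62.2 92.2] [554.   15.2  22. ] diam [52.1 85.3  0. ]
[190.6  71.8] [51.  63.1] [542.9  92.   22. ] diam [38.7 62.8  0. ]
[np.float64(73.8), np.float64(25.1)]
yaw 17.16189252070084
case ctr [528.1  16.2  30. ] [np.float64(239.4), np.float64(108.0), np.float64(241.9), np.float64(107.5)]
disc ctr tool @165 [array([  3.7,  -1. , 165. ])]
```

View pics/w3z.png

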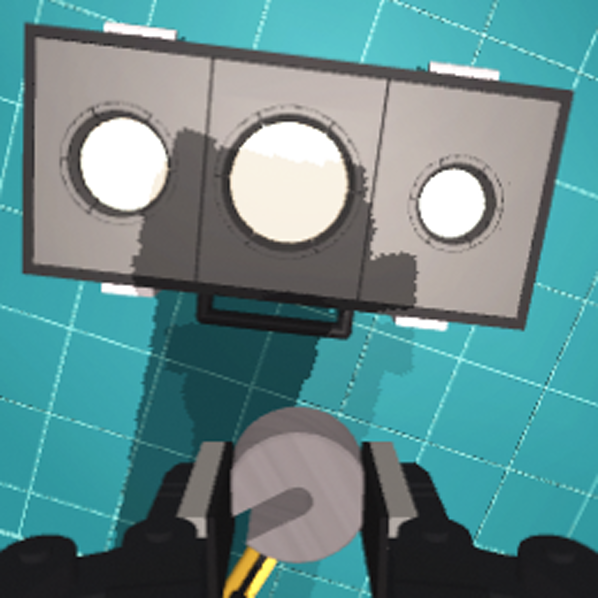

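```bash
python3 - <<'E'
import pickle,cv2,numpy as np
from h import *
s,c=pickle.load(open("w3.pkl","rb"));f=c["frame"]
m=(f.min(2)>215).astype(np.uint8);m[:60]=0;m[160:]=0;m[:,300:]*=1
cs,_=cv2.findContours(m,cv2.RETR_EXTERNAL,cv2.CHAIN_APPROX_NONE)
for k in cs:
    x,y,w,h=cv2.boundingRect(k)
    if cv2.contourArea(k)<500 or not 60<y<130 or x<150:continue
    e=cv2.fitEllipse(cv2.convexHull(k));w=hit(c,k[:,0],22,s)
    print(np.round(e[0],1),np.round(e[1],1),hit(c,e[0],22,s)[0].round(1),np.ptp(w,0).round(1))
print("rings",hit(c,[(328,117.8),(181.7,100.4)],31,s).round(1))
E
```

```text
[326.  117.9] [27.3 29.1] [544.4 -59.3  22. ] [30.4 30.1  0. ]
[255.3 108.4] [48.8 51.9] [529.2  16.3  22. ] [53.3 52.1  0. ]
[183.3 100.7] [36.1 39.3] [512.3  91.7  22. ] [39.9 38.2  0. ]
rings [[544.9 -59.2  31. ]
 [512.7  91.2  31. ]]
```

Cutout centres are 100 (544.6,-59.3), 500 (529.1,16.4) and 200 (512.3,91.5). The measured bores are 30.2, 53 and 40 mm, as they should be. I move over the 100's cutout.

```bash
python3 -m creep '[2,2,3,0,0,0,0, 2,5.4,7.2,1,0,0,0, 2,5.4,7.2,6,0,0,0, 2,5.4,7.2,11,0,0,0, 2,5.4,7.2,14,0,0,0, 2,5.4,7.2,15.4,0,0,0, 2,5.4,7.2,15.4,0,0,0, 2,5.4,7.2,15.4,0,0,0, 2,5.4,7.2,15.4,0,0,0, 2,5.4,7.2,15.4,0,0,0]'; python3 snap.py w4; python3 - <<'E'
import cv2
f=cv2.imread("pics/w4.png");cv2.imwrite("pics/w4z.png",cv2.resize(f[150:310,170:350],None,fx=3.3,fy=3.3,interpolation=2))
E
```

```text
time_s: 5.3
tcp_pos: [543.1, -60.1, 222.6]
orientation: [0.987, 0.162, 0.001, 0.0]
wrist_force: [0.1, 0.5, -1.5]
width: 29.1
grip_force: 59.5
[543.1 -60.1 222.6] [ 0.1  0.5 -1.5] 29.089111192507712
```

View pics/w4z.png

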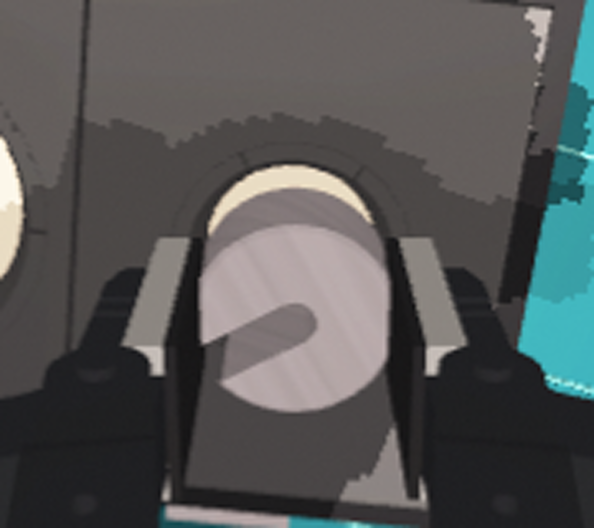

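```bash
python3 - <<'E'
import pickle,cv2,numpy as np
from h import *
s,c=pickle.load(open("w4.pkl","rb"))
R0=R.from_quat(s["orientation"]).as_matrix()
tool=lambda uv,d:(R0.T@(hit(c,uv,s["tcp_pos"][2]-d,s)[0]-s["tcp_pos"])).round(1)
m=lambda x,y:(170+x/3.3,150+y/3.3)
print("ring top -18:",tool(m(295,142),222.6-31)-[18,0,0],"floor far edge -15:",tool(m(295,165),222.6-21)-[15,0,0], "lip",tool(m(295,165),222.6-25)-[15,0,0])
print("disc top far/near",tool(m(295,224),165)-[16,0,0],tool(m(295,411),165)+[16,0,0],"bottom far",tool(m(295,187),183)-[16,0,0])
E
```

```text
ring top -18: [  3.   -0.8 191.6] floor far edge -15: [ -1.6  -0.8 201.6] lip [ -0.3  -0.8 197.6]
disc top far/near [  0.5  -0.8 165. ] [  0.7  -0.9 165. ] bottom far [ -0.2  -0.8 183. ]
```

Laterally aligned. I press in with the grip, gradually.

```bash
python3 -m creep '[2,0.05,0,0.8,0,0,0, 2,0.05,0,1.1,0,0,0, 2,0.05,0,1.3,0,0,0, 2,0.05,0,1.4,0,0,0, 2,0.05,0,1.5,0,0,0, 2,0.05,0,1.6,0,0,0, 2,0.05,0,1.7,0,0,0, 2,0.05,0,1.8,0,0,0, 2,0.05,0,1.9,0,0,0, 2,0.05,0,1.9,0,0,0]'
```

```text
time_s: 6.6
tcp_pos: [543.8, -59.4, 208.6]
orientation: [0.987, 0.162, 0.0, 0.001]
wrist_force: [-16.4, 1.2, 54.2]
width: 29.1
grip_force: 88.8
```

```bash
python3 -m creep '[2,0,0,-0.5,0,0,0, 2,0,0,-0.5,0,0,0, 2,0,0,-0.5,0,0,0, 2,0,0,-0.5,0,0,0, 2,0,0,-0.5,0,0,0, 2,0,0,-0.5,0,0,0, 2,0,0,-0.5,0,0,0, 2,0,0,-0.5,0,0,0, 2,0,0,-0.5,0,0,0, 2,0,0,-0.5,0,0,0]'; python3 snap.py w5; python3 - <<'E'
import cv2
f=cv2.imread("pics/w5.png");cv2.imwrite("pics/w5z.png",cv2.resize(f[150:310,170:350],None,fx=3.3,fy=3.3,interpolation=2))
E
```

```text
time_s: 7.85
tcp_pos: [543.8, -59.7, 209.0]
orientation: [0.987, 0.162, 0.0, 0.0]
wrist_force: [-3.3, 0.7, 17.0]
width: 29.0
grip_force: 68.2
[543.8 -59.7 209. ] [-3.3  0.7 17. ] 29.000502071183398
```

View pics/w5z.png

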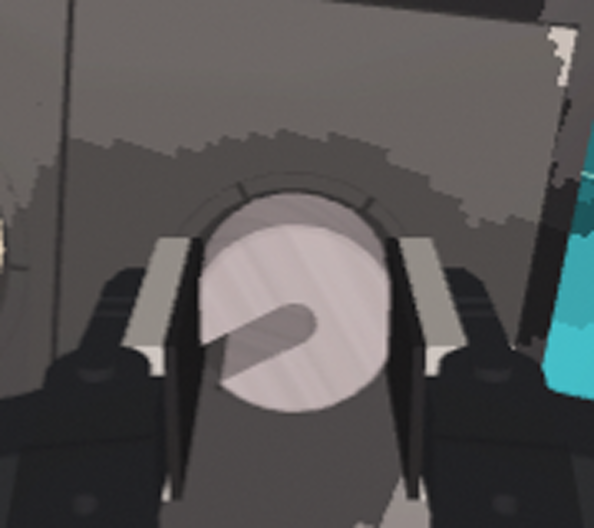

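```bash
python3 - <<'E'
import pickle,cv2,numpy as np
from h import *
s,c=pickle.load(open("w5.pkl","rb"))
R0=R.from_quat(s["orientation"]).as_matrix()
for d in(164.5,168,172,174,176,178,180,182.5):
    a=proj(c,[R0@np.array([x,-.5,d])+s["tcp_pos"] for x in (16.6,18.6)],s);print(d,((a[:,1]-150)*3.3).round(0))
f=cv2.cvtColor(c["frame"],cv2.COLOR_RGB2GRAY);print(f[192:225,259])
s4,c4=pickle.load(open("w4.pkl","rb"));print(cv2.cvtColor(c4["frame"],cv2.COLOR_RGB2GRAY)[185:225,259])
# seams: foam block corners in w3 for scale
E
```

```text
164.5 [225. 212.]
168 [216. 204.]
172 [206. 194.]
174 [202. 190.]
176 [197. 186.]
178 [193. 181.]
180 [189. 177.]
182.5 [184. 172.]
[ 77  77  78  77  76  77  77  76  77  76  69  77  76  77  77  58  86 126
 131 130 127 126 129 130 131 130 165 177 183 185 185 183 181]
[ 89  74  72  73  74  73  73  73  70  73  73  72  73  61  49 179 220 221
 221 221 221 201 130 122 123 124 124 120 120 122 125 125 124 165 170 175
 178 177 175 173]
```

```bash
python3 - <<'E'
import pickle,cv2,numpy as np
from h import *
s3,c3=pickle.load(open("w3.pkl","rb"));s1,c1=pickle.load(open("w1.pkl","rb"))
m=lambda x,y:(130+x/2.3,30+y/2.3)
for z in(25,31,37,43):
    a=hit(c3,[m(213,57),m(197,277),m(388,80),m(361,300)],z,s3)
    print(z,"seam len",np.linalg.norm(a[0]-a[1]).round(1),np.linalg.norm(a[2]-a[3]).round(1),"seam gap",np.linalg.norm(a[0]-a[2]).round(1),np.linalg.norm(a[1]-a[3]).round(1))
# refine small cutout white blob in w1
f=c1["frame"];k=(f[70:125,40:90].min(2)>170).astype(np.uint8);q=max(cv2.findContours(k,0,1)[0],key=cv2.contourArea);e=cv2.fitEllipse(cv2.convexHull(q));uv=np.array(e[0])+[40,70];print(uv,e[1])
def tri(u1,u3):
    o1,v1=ray(c1,u1,s1);o3,v3=ray(c3,u3,s3);A=np.c_[v1[0],-v3[0]];t=np.linalg.lstsq(A,o3-o1,rcond=None)[0]
    p,q=o1+t[0]*v1[0],o3+t[1]*v3[0];return ((p+q)/2).round(1),np.linalg.norm(p-q).round(1)
print("floor",tri(uv,(326,117.9)));print("corners",tri((112,51),(378,69)),tri((107,147),(358,172)))
# panel corner check z=11 : w1 crop coords (68,516),(125,27) vs w3 (444,243),(489,108)
print("panel",tri((200+68/3.7,80+516/3.7),(444,244)))
E
```

```text
25 seam len 98.4 100.0 seam gap 78.2 79.8
31 seam len 96.6 98.2 seam gap 76.8 78.3
37 seam len 94.8 96.3 seam gap 75.3 76.8
43 seam len 92.9 94.4 seam gap 73.9 75.3
[64.94056892 95.682827  ] (23.327808380126953, 28.409160614013672)
floor (array([544.4, -58. ,  27.3]), np.float64(0.4))
corners (array([609.1, -94.2,  15.5]), np.float64(1.2)) (array([ 501. , -115. ,   25.8]), np.float64(0.6))
panel (array([ 447. , -268.4,    6.5]), np.float64(0.0))
```

```bash
python3 -m creep '[5,0,0,0,0,0,0, 5,0,0,0,0,0,0, 5,0,0,-0.3,0,0,0, 5,0,0,-1.5,0,0,0, 0,0,0,-3,0,0,0, 0,0,0,-3,0,0,0, 0,0,0,-3,0,0,0, 0,0,0,-3,0,0,0, 0,0,0,-3,0,0,0, 0,0,0,-3,0,0,0]'
python3 -m creep '[0,0,0,1,0,0,0, 0,0,0,1.5,0,0,0, 0,0,0,1.8,0,0,0, 0,0,0,1.9,0,0,0, 0,0,0,2,0,0,0, 0,0,0,2.1,0,0,0, 0,0,0,2.2,0,0,0, 0,0,0,2.3,0,0,0, 0,0,0,2.3,0,0,0, 0,0,0,2.3,0,0,0]'
```

```text
time_s: 9.15
tcp_pos: [543.2, -59.9, 237.4]
orientation: [0.987, 0.162, -0.0, -0.0]
wrist_force: [0.5, -0.6, -0.3]
width: -0.1
grip_force: 0.0
time_s: 10.4
tcp_pos: [543.4, -59.7, 217.4]
orientation: [0.987, 0.162, 0.0, 0.0]
wrist_force: [-8.0, 1.7, 24.3]
width: -0.0
grip_force: 11.9
```

```bash
python3 -m creep '[0,0,0,-1.5,0,0,0, 0,3.2,0,-1.5,0,0,0, 0,3.2,0,-1,0,0,0, 0,3.2,0,0,0,0,0, 0,3.2,0,0.4,0,0,0, 0,3.2,0,0.6,0,0,0, 0,3.2,0,0.8,0,0,0, 0,3.2,0,0.8,0,0,0, 0,3.2,0,0.8,0,0,0, 0,3.2,0,0.8,0,0,0]'
```

```text
time_s: 11.65
tcp_pos: [572.5, -49.9, 209.4]
orientation: [0.987, 0.162, -0.002, 0.0]
wrist_force: [-10.9, -0.6, 28.8]
width: -0.0
grip_force: 14.3
```

Foam top reads TCP 209.4 and disc top 217.4, so the disc stands 8.0 mm proud and the 100 is fully home. The foam base is therefore at z ≈ 8.4. Back to the stack.

```bash
python3 -m creep '[0,0,0,-3,0,0,0, 0,0,0,-8,0,0,0, 7,-2,4,-12,0,0,0, 7,-4,9,-13,0,0,0, 7,-6,14,-13,0,0,0, 7,-8,19,-13,0,0,0, 7,-10.8,22.2,-13,0,0,0, 7,-10.8,22.2,-13,0,0,0, 7,-10.8,22.2,-13,0,0,0, 7,-10.8,22.2,-13,0,0,0]'; python3 snap.py w6
python3 - <<'E'
import pickle,cv2,numpy as np
from h import *
s,c=pickle.load(open("w3.pkl","rb"));f=c["frame"]
for n,u in(("100",(326,117.9)),("500",(255.3,108.5)),("200",(183.3,100.8))):print(n,hit(c,u,8.4+18.5,s).round(1),end=" ")
s,c=pickle.load(open("w6.pkl","rb"));f=c["frame"]
u=proj(c,[(547,-301,75)],s)[0];print(u);x,y=u.astype(int)
cv2.imwrite("pics/w6z.png",cv2.resize(f[y-60:y+80,x-75:x+75,::-1],None,fx=4,fy=4,interpolation=2));print(x-75,y-60)
E
```

```text
time_s: 12.9
tcp_pos: [542.8, -292.9, 336.6]
orientation: [0.987, 0.163, 0.0, -0.0]
wrist_force: [-0.2, 0.0, -0.1]
width: 70.2
grip_force: 0.0
[ 542.8 -292.9  336.6] [-0.2  0.  -0.1] 70.21869839932856
100 [[544.2 -58.1  26.9]] 500 [[529.2  16.3  26.9]] 200 [[512.6  90.5  26.9]] [271.27123249 190.50426868]
196 130
```

View pics/w6z.png

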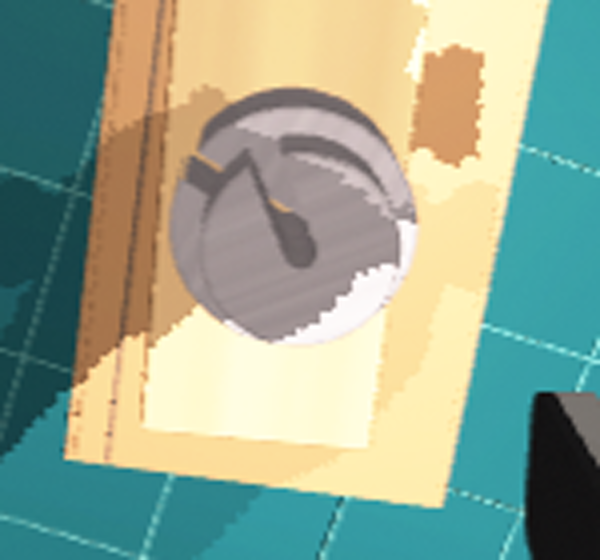

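The 200 is centred at w6 px (271.5,191.8) with its slot pointing up-left; the 500, board and panel have not moved.

```bash
python3 - <<'E'
import pickle
from h import *
s,c=pickle.load(open("w6.pkl","rb"));R0=R.from_quat(s["orientation"]).as_matrix()
p=hit(c,(271.5,191.75),75,s)[0];e=hit(c,[(196+205/4,130+247/4),(196+400/4,130+247/4)],75,s);print(p,np.linalg.norm(e[0]-e[1]))
print("tool shift mm",R0.T@(p-s["tcp_pos"]))
E
```

```text
[ 546.04760709 -301.53571576   75.        ] 40.24295047369005
tool shift mm [2.37328567e-01 9.38320984e+00 2.61563476e+02]
```

```bash
python3 -m creep '[6.5,0.05,0.98,4,0,0,0, 6.5,0.05,0.98,8,0,0,0, 6.5,0.05,0.98,9.7,0,0,0, 6.5,0.05,0.98,9.95,0,0,0, 6.5,0.05,0.98,9.95,0,0,0, 3,0.05,0.98,9.95,0,0,0, 3,0.05,0.98,9.95,0,0,0, 3,0.05,0.98,9.95,0,0,0, 3,0.05,0.98,9.95,0,0,0, 3,0.05,0.98,9.95,0,0,0]'; python3 snap.py w7
```

```text
time_s: 14.2
tcp_pos: [546.5, -303.8, 239.2]
orientation: [0.987, 0.162, 0.001, 0.001]
wrist_force: [-1.0, 0.9, 5.4]
width: 39.1
grip_force: 59.5
[ 546.5 -303.8  239.2] [-1.   0.9  5.4] 39.11043743231821
```

Width 39.1 is the usual 3 mm under 42, so it is gripped. I carry it to the 200's cutout.

```bash
python3 -m creep '[3,0,0,-2,0,0,0, 3,0,0,-5,0,0,0, 3,1,-4.5,-7,0,0,0, 3,2.5,-10,-7,0,0,0, 3,4,-16,-7,0,0,0, 3,5.3,-21.5,-7,0,0,0, 3,6.6,-27,-7,0,0,0, 3,7.9,-32.5,-7,0,0,0, 3,9.35,-37,-7,0,0,0, 3,9.35,-38.45,-7,0,0,0]'; python3 -m creep '[3,0,0,0,0,0,0, 3,0,0,0,0,0,0, 3,0,0,3,0,0,0, 3,0,0,5,0,0,0, 3,0,0,6.5,0,0,0, 3,0,0,6.5,0,0,0, 3,0,0,6.5,0,0,0, 3,0,0,6.5,0,0,0, 3,0,0,6.5,0,0,0, 3,0,0,6.5,0,0,0]'; python3 snap.py w8
```

```text
time_s: 15.5
tcp_pos: [511.2, 94.2, 308.6]
orientation: [0.986, 0.165, 0.001, -0.001]
wrist_force: [-0.9, 0.1, -2.0]
width: 39.0
grip_force: 60.9
time_s: 16.75
tcp_pos: [511.5, 90.6, 242.5]
orientation: [0.987, 0.162, 0.0, 0.0]
wrist_force: [-0.5, 0.1, -2.2]
width: 39.1
grip_force: 60.9
[511.5  90.6 242.5] [-0.5  0.1 -2.2] 39.08973504082775
```

```bash
python3 -m creep '[3,0.06,0.04,1,0,0,0, 3,0.06,0.04,1.8,0,0,0, 3,0.06,0.04,2.2,0,0,0, 3,0.06,0.04,2.5,0,0,0, 3,0.06,0.04,2.7,0,0,0, 3,0.06,0.04,2.9,0,0,0, 3,0.06,0.04,3.1,0,0,0, 3,0.06,0.04,3.3,0,0,0, 3,0.06,0.04,3.4,0,0,0, 3,0.06,0.04,3.4,0,0,0]'
```

```text
time_s: 18.05
tcp_pos: [512.6, 90.3, 209.2]
orientation: [0.987, 0.162, 0.001, 0.0]
wrist_force: [-1.2, -2.1, 12.0]
width: 38.9
grip_force: 62.5
```

```bash
python3 -m creep '[6,0,0,0,0,0,0, 6,0,0,0,0,0,0, 6,0,0,-0.3,0,0,0, 6,0,0,-1.5,0,0,0, 0,0,0,-3,0,0,0, 0,0,0,-3,0,0,0, 0,0,0,-3,0,0,0, 0,0,0,-3,0,0,0, 0,0,0,-3,0,0,0, 0,0,0,-3,0,0,0]'
python3 -m creep '[0,0,0,1,0,0,0, 0,0,0,1.5,0,0,0, 0,0,0,1.8,0,0,0, 0,0,0,1.9,0,0,0, 0,0,0,2,0,0,0, 0,0,0,2.1,0,0,0, 0,0,0,2.2,0,0,0, 0,0,0,2.2,0,0,0, 0,0,0,2.2,0,0,0, 0,0,0,2.2,0,0,0]'
```

```text
time_s: 19.3
tcp_pos: [512.1, 90.3, 237.9]
orientation: [0.987, 0.162, -0.0, 0.0]
wrist_force: [0.1, -0.1, -0.4]
width: -0.0
grip_force: 0.0
time_s: 20.55
tcp_pos: [512.1, 90.5, 218.4]
orientation: [0.987, 0.162, 0.0, 0.0]
wrist_force: [-7.3, -1.4, 21.1]
width: 0.1
grip_force: 10.7
```

The 200 stands 9.0 mm proud, so it is home. Now back for the 500.

```bash
python3 -m creep '[0,0,0,-3,0,0,0, 0,0,0,-8,0,0,0, 8.5,-1.5,6,-10,0,0,0, 8.5,-3,12,-10,0,0,0, 8.5,-4.4,18,-10,0,0,0, 8.5,-5.8,24,-10,0,0,0, 8.5,-7.3,30,-10,0,0,0, 8.5,-9.27,36,-10,0,0,0, 8.5,-9.27,38.1,-10,0,0,0, 8.5,-9.27,38.1,-10,0,0,0]'; python3 snap.py w9
python3 - <<'E'
import pickle
from h import *
s,c=pickle.load(open("w9.pkl","rb"));f=c["frame"];R0=R.from_quat(s["orientation"]).as_matrix()
u=proj(c,[(545.6,-300.8,54)],s)[0];x,y=u.astype(int)
h=cv2.cvtColor(f,cv2.COLOR_RGB2HSV)
m=((h[...,1]<60)).astype(np.uint8);w=np.zeros_like(m);cv2.circle(w,(x,y),60,1,-1);m&=w
m=cv2.morphologyEx(m,cv2.MORPH_OPEN,np.ones((5,5)))
k=max(cv2.findContours(m,0,1)[0],key=cv2.contourArea);hl=cv2.convexHull(k)
print(u,cv2.boundingRect(k),cv2.minEnclosingCircle(hl))
# rim top circle expected
e=cv2.fitEllipse(hl);print(e)
P=hit(c,hl[:,0].astype(float),54,s);print(np.ptp(P,0))
for z in(54,):
    q=hit(c,e[0],z,s)[0];print(q,R0.T@(q-s["tcp_pos"]))
a=f[y-70:y+70,x-90:x+90,::-1].copy();cv2.drawContours(a,[k-[x-90,y-70]],-1,(0,0,255),1)
cv2.imwrite("pics/w9z.png",cv2.resize(a,None,fx=4,fy=4,interpolation=2))
# column/row profile
t=np.degrees(np.arctan2(hl[:,0,1]-e[0][1],hl[:,0,0]-e[0][0]))
E
```

```text
time_s: 21.8
tcp_pos: [545.8, -302.4, 315.9]
orientation: [0.987, 0.16, -0.0, 0.0]
wrist_force: [-0.1, 0.4, 0.2]
width: 84.9
grip_force: 0.0
[ 545.8 -302.4  315.9] [-0.1  0.4  0.2] 84.88766823888392
[258.09758764 191.48800084] (221, 156, 70, 94) ((255.96470642089844, 204.06076049804688), 48.72793960571289)
((255.0038299560547, 205.42701721191406), (74.98656463623047, 99.78585052490234), 7.230195045471191)
[83.65452177 60.85702913  0.        ]
[ 533.18935611 -302.18548714   54.        ] [-11.85658028  -4.30399511 261.94609214]
```

```bash
python3 - <<'E'
import pickle
from h import *
s,c=pickle.load(open("w9.pkl","rb"));f=c["frame"];R0=R.from_quat(s["orientation"]).as_matrix()
tl=lambda uv,z:(R0.T@(hit(c,uv,z,s)[0]-s["tcp_pos"])).round(1)
g=cv2.cvtColor(f,cv2.COLOR_RGB2GRAY);h=cv2.cvtColor(f,cv2.COLOR_RGB2HSV)[...,1]
for x in (256,262,268):print(x,"gray",g[150:172,x],"| sat 215-235",h[218:242,x],g[218:242,x])
print("c",tl((255.9,191),54),"front bottom-28",tl((256,156),26)-[28,0,0],"w1 est",(R0.T@(np.array([545.6,-300.8,54])-s["tcp_pos"])).round(1))
for r in(162,164,166,168):print("front top",r,tl((256,r),54)-[28,0,0])
for r in(222,226,230,234):print("back",r,tl((256,r),54)+[28,0,0])
E
```

```text
256 gray [218 219 219 220 220 144 106 103 103 104  99 144 185 145 142 142 143 145
 148 149 150 148] | sat 215-235 [20  6  5  6  6  5 10 41 42 42 42 42 42 43 44 43 43 44 43 43 44 44 45 44] [204 247 246 246 246 245 231 248 248 248 248 248 248 248 248 248 248 248
 248 248 248 248 248 247]
262 gray [217 216 216 216 216 163 107 104 101  99 100 158 187 192 189 187 187 173
 144 143 144 143] | sat 215-235 [ 6  6  6  6  6  5 25 45 45 45 45 45 45 44 44 44 44 45 44 44 43 46 45 45] [246 246 246 246 246 245 237 247 248 248 248 248 248 248 248 248 248 248
 248 248 247 247 247 247]
268 gray [212 212 212 212 212 212 205 133 107 102 103 101 128 173 188 187 187 146
 142 141 142 143] | sat 215-235 [ 6  7  6  7  7 45 48 48 48 49 49 48 48 49 49 49 49 49 49 48 48 48 49 49] [246 246 245 244 241 236 246 247 247 246 246 246 246 246 246 246 246 246
 246 246 246 246 246 246]
c [  0.8  -3.5 261.9] front bottom-28 [ -3.   -3.6 289.9] w1 est [  0.4  -1.7 261.9]
front top 162 [ -2.9  -3.3 261.9]
front top 164 [ -4.5  -3.3 261.9]
front top 166 [ -6.2  -3.3 261.9]
front top 168 [ -7.8  -3.3 261.9]
back 222 [  1.2  -3.5 261.9]
back 226 [ -2.5  -3.5 261.9]
back 230 [ -6.3  -3.6 261.9]
back 234 [-10.   -3.6 261.9]
```

```bash
python3 -m creep '[8.5,-0.16,-0.29,4,0,0,0, 8.5,-0.16,-0.29,8,0,0,0, 8.5,-0.16,-0.29,10,0,0,0, 8.5,-0.16,-0.29,10.4,0,0,0, 8.5,-0.16,-0.29,10.4,0,0,0, 4.5,-0.16,-0.29,10.4,0,0,0, 4.5,-0.16,-0.29,10.4,0,0,0, 4.5,-0.16,-0.29,10.4,0,0,0, 4.5,-0.16,-0.29,10.4,0,0,0, 4.5,-0.16,-0.29,10.4,0,0,0]'; python3 snap.py w10
```

```text
time_s: 23.1
tcp_pos: [544.6, -299.0, 214.4]
orientation: [0.987, 0.162, 0.001, 0.001]
wrist_force: [-0.1, -0.8, 7.7]
width: 53.5
grip_force: 61.7
[ 544.6 -299.   214.4] [-0.1 -0.8  7.7] 53.455395937374135
```

```bash
python3 -m creep '[4.5,0,0,-2,0,0,0, 4.5,0,0,-6,0,0,0, 4.5,1.5,-5,-9,0,0,0, 4.5,3,-10,-9,0,0,0, 4.5,4.5,-15,-9,0,0,0, 4.5,6,-20,-9,0,0,0, 4.5,7.5,-25,-9,0,0,0, 4.5,8.62,-29,-9,0,0,0, 4.5,8.62,-30.4,-9,0,0,0, 4.5,8.62,-30.4,-9,0,0,0]'; python3 -m creep '[4.5,0,0,1,0,0,0, 4.5,0,0,3,0,0,0, 4.5,0,0,5,0,0,0, 4.5,0,0,6,0,0,0, 4.5,0,0,6,0,0,0, 4.5,0,0,6,0,0,0, 4.5,0,0,6,0,0,0, 4.5,0,0,6,0,0,0, 4.5,0,0,6,0,0,0, 4.5,0,0,6,0,0,0]';python3 snap.py w11; python3 - <<'E'
import pickle
from h import *
s,c=pickle.load(open("w11.pkl","rb"));f=c["frame"];R0=R.from_quat(s["orientation"]).as_matrix()
g=cv2.cvtColor(f,cv2.COLOR_RGB2GRAY)
u=proj(c,[R0@np.array([x,-.5,160.4])+s["tcp_pos"] for x in(28,-28)],s);print(u)
for x in(245,259,273):print(x,g[150:235,x].tolist(),g[270:310,x].tolist())
tl=lambda uv,d:(R0.T@(hit(c,uv,s["tcp_pos"][2]-d,s)[0]-s["tcp_pos"])).round(1)
for r in range(185,225,4):print(r,tl((259,r),160.4),tl((259,r),188.4))
E
```

```text
time_s: 24.4
tcp_pos: [527.6, 18.2, 302.5]
orientation: [0.987, 0.163, -0.0, 0.0]
wrist_force: [0.6, -0.8, -4.5]
width: 53.3
grip_force: 65.2
time_s: 25.65
tcp_pos: [528.2, 17.6, 242.3]
orientation: [0.987, 0.162, 0.0, 0.0]
wrist_force: [-0.6, -0.6, -4.2]
width: 53.2
grip_force: 65.2
[528.2  17.6 242.3] [-0.6 -0.6 -4.2] 53.208558292721584
[[260.13158674 198.65212157]
 [260.12010408 300.74033213]]
245 [98, 98, 98, 99, 98, 98, 98, 97, 97, 97, 97, 97, 97, 98, 97, 98, 98, 99, 98, 99, 99, 91, 97, 98, 97, 96, 63, 80, 182, 197, 218, 218, 218, 218, 218, 218, 218, 218, 218, 126, 116, 117, 118, 117, 117, 119, 122, 121, 115, 116, 117, 119, 120, 119, 162, 164, 169, 170, 172, 172, 172, 172, 172, 173, 172, 170, 170, 169, 168, 167, 167, 167, 167, 166, 167, 167, 167, 167, 167, 168, 170, 171, 174, 174, 174] [168, 170, 170, 171, 171, 171, 172, 172, 171, 171, 169, 167, 167, 166, 167, 167, 168, 167, 167, 166, 166, 166, 167, 168, 167, 167, 167, 168, 168, 168, 163, 133, 80, 66, 62, 63, 62, 61, 62, 62]
259 [98, 98, 98, 97, 98, 98, 96, 97, 97, 97, 97, 96, 97, 98, 97, 96, 99, 98, 91, 98, 98, 98, 98, 55, 54, 
[... 838 characters left out ...]
167, 168, 168, 170, 170, 172, 172, 173, 172, 172, 173, 172] [177, 178, 176, 174, 173, 173, 172, 171, 171, 171, 171, 170, 170, 171, 171, 171, 172, 172, 172, 172, 173, 171, 171, 170, 171, 171, 170, 171, 169, 168, 162, 142, 123, 122, 116, 114, 121, 122, 121, 121]
185 [ 34.6  -1.  160.4] [ 26.7  -1.  188.4]
189 [ 32.7  -1.  160.4] [ 24.4  -1.  188.4]
193 [ 30.8  -1.  160.4] [ 22.   -1.  188.4]
197 [ 28.8  -1.  160.4] [ 19.6  -1.  188.4]
201 [ 26.8  -1.  160.4] [ 17.3  -1.  188.4]
205 [ 24.9  -1.  160.4] [ 14.8  -1.  188.4]
209 [ 22.9  -1.  160.4] [ 12.4  -1.  188.4]
213 [ 20.8  -1.  160.4] [ 10.   -1.  188.4]
217 [ 18.8  -1.  160.4] [  7.5  -1.  188.4]
221 [ 16.8  -1.  160.4] [  5.   -1.  188.4]
```

```bash
python3 - <<'E'
import pickle
from h import *
s,c=pickle.load(open("w11.pkl","rb"));f=c["frame"];R0=R.from_quat(s["orientation"]).as_matrix()
tl=lambda uv,d:(R0.T@(hit(c,uv,s["tcp_pos"][2]-d,s)[0]-s["tcp_pos"])).round(1)
print("ring c",tl((259,168.5),205.9)-[30,0,0],"lip c",tl((259,173),211.9)-[27,0,0], "floor", tl((259,175.3),219.9)-[27,0,0])
print("expected hole from w3",R0.T@(np.array([529.2,16.3,36.4])-s["tcp_pos"]))
E
```

```text
ring c [  2.3  -1.  205.9] lip c [  1.   -1.  211.9] floor [ -2.5  -1.  219.9]
expected hole from w3 [  0.54341823   1.49889559 205.8675189 ]
```

```bash
python3 -m creep '[4.5,0.2,0.17,1,0,0,0, 4.5,0.2,0.17,1.5,0,0,0, 4.5,0.2,0.17,1.9,0,0,0, 4.5,0.2,0.17,2.2,0,0,0, 4.5,0.2,0.17,2.5,0,0,0, 4.5,0.2,0.17,2.7,0,0,0, 4.5,0.2,0.17,2.9,0,0,0, 4.5,0.2,0.17,3.1,0,0,0, 4.5,0.2,0.17,3.25,0,0,0, 4.5,0.2,0.17,3.25,0,0,0]'
```

```text
time_s: 26.95
tcp_pos: [530.6, 16.3, 210.5]
orientation: [0.987, 0.162, -0.0, 0.0]
wrist_force: [-4.5, -2.8, 12.3]
width: 53.1
grip_force: 67.1
```

```bash
python3 -m creep '[6.3,0,0,0,0,0,0, 6.3,0,0,0,0,0,0, 6.3,0,0,-0.3,0,0,0, 6.3,0,0,-2,0,0,0, 0,0,0,-3.5,0,0,0, 0,0,0,-3.5,0,0,0, 0,0,0,-3.5,0,0,0, 0,0,0,-3.5,0,0,0, 0,0,0,-3.5,0,0,0, 0,0,0,-3.5,0,0,0]'
python3 -m creep '[0,-0.2,0,1,0,0,0, 0,-0.2,0,1.5,0,0,0, 0,-0.2,0,1.8,0,0,0, 0,-0.2,0,2,0,0,0, 0,-0.2,0,2.1,0,0,0, 0,-0.2,0,2.2,0,0,0, 0,-0.2,0,2.3,0,0,0, 0,-0.2,0,2.3,0,0,0, 0,-0.2,0,2.3,0,0,0, 0,-0.2,0,2.3,0,0,0]'
```

```text
time_s: 28.2
tcp_pos: [530.5, 16.6, 244.4]
orientation: [0.987, 0.162, -0.0, -0.0]
wrist_force: [-0.2, -0.1, -0.4]
width: -0.0
grip_force: 0.0
time_s: 29.45
tcp_pos: [528.6, 16.0, 223.5]
orientation: [0.987, 0.162, -0.0, 0.0]
wrist_force: [-6.6, -0.4, 17.4]
width: -0.1
grip_force: 8.3
```

All three masses are home. Now I view the pile.

```bash
python3 -m creep '[0,0,0,-4,0,0,0, 0,0,0,-9,0,0,0, 0,1,-5,-13,0,0,0, 0,1.5,-10,-17,0,0,0, 0,2,-15,-17,0,0,0, 0,2.5,-20,-17,0,0,0, 0,2.8,-25.3,-17,0,0,0, 0,2.8,-25.3,-17,0,0,0, 0,2.8,-25.3,-17,0,0,0, 0,2.8,-25.3,-17,0,0,0]'; python3 snap.py w12; cat > rect.py <<'E'
import pickle,sys
from h import *
n,z,sat=sys.argv[1],float(sys.argv[2]),sys.argv[3:]
s,c=pickle.load(open(n+".pkl","rb"));f=c["frame"];h=cv2.cvtColor(f,cv2.COLOR_RGB2HSV)
m=((h[...,0]<35)&(h[...,2]>int(sat[0]))&(h[...,1]>int(sat[1]))&(h[...,1]<int(sat[2]))).astype(np.uint8);m[280:]=0
m=cv2.morphologyEx(m,cv2.MORPH_OPEN,np.ones((5,5)))
R0=R.from_quat(s["orientation"]).as_matrix()
for k in cv2.findContours(m,0,1)[0]:
    if cv2.contourArea(k)<2000:continue
    P=hit(c,k[:,0].astype(float),z,s)[:,:2].astype(np.float32);r=cv2.minAreaRect(P)
    print(cv2.boundingRect(k),"rect",np.round(r[0],1),np.round(r[1],1),round(r[2],1),"fill",cv2.contourArea(cv2.convexHull(P))/np.prod(r[1]))
    print(cv2.approxPolyDP(cv2.convexHull(k),4,True)[:,0].tolist())
cv2.imwrite(f"pics/{n}m.png",m*255)
E
python3 rect.py w12 48 150 15 255
```

```text
time_s: 30.7
tcp_pos: [474.9, 263.2, 391.6]
orientation: [0.987, 0.161, -0.0, 0.0]
wrist_force: [-0.2, -1.3, -0.1]
width: 0.2
grip_force: 0.0
[474.9 263.2 391.6] [-0.2 -1.3 -0.1] 0.21267058342260228
(372, 140, 80, 85) rect [512.9  97.9] [92.5 70.7] 12.1 fill 0.9905514563971266
[[390, 140], [451, 148], [430, 224], [372, 219]]
(218, 88, 58, 121) rect [490.1 282.7] [130.   60.6] 17.9 fill 0.9538073045668768
[[267, 89], [275, 96], [273, 207], [221, 207], [218, 102], [251, 88]]
```

```bash
python3 -m creep '[0,-1.4,6,0,0,0,0, 0,-2.9,12,0,0,0,0, 0,-4.3,18,0,0,0,0, 0,-5.7,24,0,0,0,0, 0,-7.2,30,0,0,0,0, 0,-8.6,36,0,0,0,0, 0,-10,42,0,0,0,0, 8.5,-11.5,48,0,0,0,0, 8.5,-13.16,54.9,0,0,0,0, 8.5,-13.16,54.9,0,0,0,0]';python3 -m creep '[8.5,0,0,3,0,0,0, 8.5,0,0,3,0,0,0, 8.5,0,0,3,0,0,0, 8.5,0,0,3,0,0,0, 8.5,0,0,3,0,0,0, 8.5,0,0,3,0,0,0, 8.5,0,0,3,0,0,0, 8.5,0,0,3,0,0,0, 8.5,0,0,3,0,0,0, 8.5,0,0,3,0,0,0]'; python3 snap.py w13; python3 - <<'E'
import cv2,numpy as np
a=cv2.imread("pics/w12.png")[70:230,190:310];b=cv2.imread("pics/w13.png")
import pickle
from h import *
s,c=pickle.load(open("w13.pkl","rb"));x,y=proj(c,[(542,-300,26)],s)[0].astype(int);print(x,y)
b=b[y-90:y+80,x-65:x+65];print("origin",x-65,y-90)
A=cv2.resize(a,None,fx=3,fy=3,interpolation=2);B=cv2.resize(b,None,fx=3,fy=3,interpolation=2)
o=np.zeros((max(A.shape[0],B.shape[0]),A.shape[1]+B.shape[1],3),np.uint8);o[:A.shape[0],:A.shape[1]]=A;o[:B.shape[0],A.shape[1]:]=B;cv2.imwrite("pics/last.png",o);print(A.shape,o.shape)
E
```

```text
time_s: 32.0
tcp_pos: [523.2, -304.3, 391.3]
orientation: [0.988, 0.157, -0.001, 0.001]
wrist_force: [-0.7, 0.1, 0.2]
width: 54.6
grip_force: 0.0
time_s: 33.25
tcp_pos: [525.3, -297.7, 361.6]
orientation: [0.987, 0.162, -0.0, 0.0]
wrist_force: [-0.3, 0.0, 0.5]
width: 85.2
grip_force: 0.0
[ 525.3 -297.7  361.6] [-0.3  0.   0.5] 85.1544656809157
266 157
origin 201 67
(480, 360, 3) (510, 750, 3)
```

View pics/last.png

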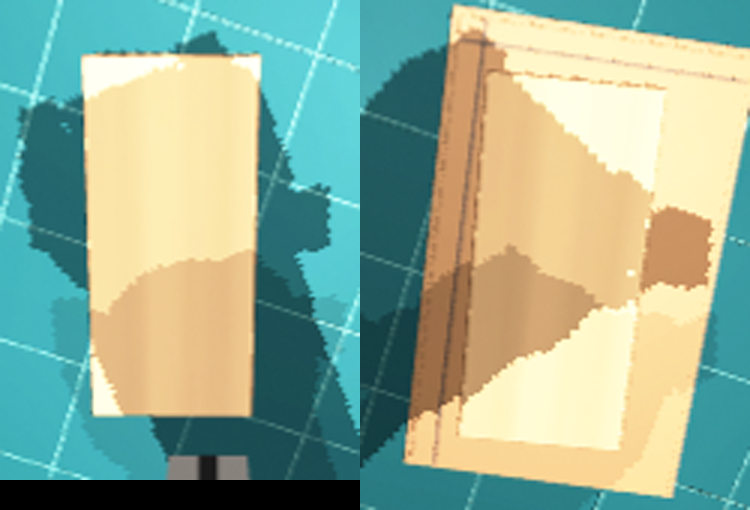

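Left pane: the pile top, with corners at (82,57), (260,55), (250,415) and (93,415). Right pane: the bare press board on the panel, with corners at (487,72), (665,88), (620,449) and (460,436).

```bash
python3 - <<'E'
import pickle
from h import *
for n,z,o,l in(("w12",48,(190,70),[(82,57),(260,55),(250,415),(93,415)]),("w13",26,(201,67),[(127,73),(305,88),(260,449),(100,436)])):
    s,c=pickle.load(open(n+".pkl","rb"));R0=R.from_quat(s["orientation"]).as_matrix()
    p=hit(c,np.array(l)/3+o,z,s);print(n,p.mean(0).round(1),[np.linalg.norm(p[i]-p[(i+1)%4]).round(1) for i in range(4)])
    for v in(p[0]-p[3],p[1]-p[2]):print("yaw",np.degrees(np.arctan2(v[1],v[0])).round(1))
    print("tool yaw",np.degrees(np.arctan2(R0[1,0],R0[0,0])),"in tool",(R0.T@(p.mean(0)-s["tcp_pos"])).round(1))
E
```

```text
w12 [489.6 282.3  48. ] [np.float64(60.5), np.float64(129.9), np.float64(59.5), np.float64(129.2)]
yaw 18.1
yaw 17.7
tool yaw 18.524433793893316 in tool [ 20.1 -13.7 343.5]
w13 [ 542.  -299.8   26. ] [np.float64(59.4), np.float64(129.4), np.float64(59.7), np.float64(129.0)]
yaw 13.3
yaw 13.5
tool yaw 18.660314140419455 in tool [ 15.2   7.3 335.6]
```

```bash
python3 -m creep '[8.5,1.5,0.78,3,0,0,5.2, 8.5,1.5,0.78,8,0,0,5.2, 8.5,1.5,0.78,13,0,0,5.2, 8.5,1.5,0.78,16.5,0,0,5.2, 8.5,1.5,0.78,17.8,0,0,5.2, 8.5,1.5,0.78,18.05,0,0,5.2, 8.5,1.5,0.78,18.05,0,0,5.2, 8.5,1.5,0.78,18.05,0,0,5.2, 8.5,1.5,0.78,18.05,0,0,5.2, 8.5,1.5,0.78,18.05,0,0,5.2]'; python3 -m creep '[5,0,0,0,0,0,0, 5,0,0,0,0,0,0, 5,0,0,0,0,0,0, 5,0,0,0,0,0,0, 5,0,0,0,0,0,0, 5,0,0,0,0,0,0, 5,0,0,-0.5,0,0,0, 5,0,0,-1,0,0,0, 5,0,0,-2,0,0,0, 5,0,0,-2,0,0,0]'; python3 snap.py w14
```

```text
time_s: 34.55
tcp_pos: [542.1, -300.3, 181.7]
orientation: [0.993, 0.117, 0.0, 0.0]
wrist_force: [-0.3, 0.3, -0.1]
width: 85.0
grip_force: 0.0
time_s: 35.8
tcp_pos: [542.4, -300.5, 202.3]
orientation: [0.993, 0.117, 0.001, 0.001]
wrist_force: [-1.1, 0.0, -0.4]
width: 58.7
grip_force: 65.2
[ 542.4 -300.5  202.3] [-1.1  0.  -0.4] 58.72185853461675
```

```bash
python3 -m creep '[5,0,0,-3,0,0,0, 5,0.5,-4,-6,0,0,-1, 5,1.5,-10,-9,0,0,-2, 5,2.3,-15.5,-9,0,0,-3, 5,3.1,-21,-9,0,0,-4.4, 5,3.9,-26.5,-9,0,0,-4.4, 5,4.7,-32,-9,0,0,-4.4, 5,5.5,-37.5,-9,0,0,-4.4, 5,6.3,-43,-9,0,0,-4.4, 5,7,-48,-9,0,0,-4.4]'; python3 snap.py w15
```

```text
time_s: 37.1
tcp_pos: [497.8, 184.8, 291.2]
orientation: [0.988, 0.156, 0.0, -0.0]
wrist_force: [1.5, -0.4, -0.9]
width: 58.1
grip_force: 65.2
[497.8 184.8 291.2] [ 1.5 -0.4 -0.9] 58.12903392006346
```

```bash
python3 -m creep '[5,1,-5,0,0,0,0, 5,2.17,-9.78,0,0,0,0, 5,2.17,-9.78,1,0,0,0, 5,2.17,-9.78,3,0,0,0, 5,2.17,-9.78,5,0,0,0, 5,2.17,-9.78,6,0,0,0, 5,2.17,-9.78,6,0,0,0, 5,2.17,-9.78,6,0,0,0, 5,2.17,-9.78,6,0,0,0, 5,2.17,-9.78,6,0,0,0]'; python3 snap.py w16
```

```text
time_s: 38.4
tcp_pos: [489.1, 282.7, 231.7]
orientation: [0.988, 0.155, 0.0, -0.0]
wrist_force: [-0.5, -0.0, -0.4]
width: 58.4
grip_force: 65.1
[489.1 282.7 231.7] [-0.5 -0.  -0.4] 58.43249627183874
```

```bash
python3 -m creep '[5,0,0,0.5,0,0,0, 5,0,0,0.8,0,0,0, 5,0,0,1,0,0,0, 5,0,0,1.1,0,0,0, 5,0,0,1.2,0,0,0, 5,0,0,1.3,0,0,0, 5,0,0,1.3,0,0,0, 5,0,0,1.3,0,0,0, 5,0,0,1.3,0,0,0, 5,0,0,1.3,0,0,0]'
```

```text
time_s: 39.7
tcp_pos: [489.0, 282.6, 218.7]
orientation: [0.988, 0.155, 0.0, 0.0]
wrist_force: [-1.2, -1.5, 5.1]
width: 58.5
grip_force: 65.9
```

```bash
python3 -m creep '[8,0,0,0,0,0,0, 8,0,0,0,0,0,0, 8,0,0,0,0,0,0, 8,0,0,-1,0,0,0, 8,0,0,-4,0,0,0, 8,0,0,-9,0,0,0, 8,0,0,-14,0,0,0, 8,-3,0,-17,0,0,0, 8,-3,0,-17,0,0,0, 8,-3,0,-17,0,0,0]'; python3 snap.py w17; python3 rect.py w17 63 150 15 255
python3 - <<'E'
import pickle
from rig import env
from h import *
c=env.camera("top");pickle.dump(c,open("t1.pkl","wb"));t0=pickle.load(open("c0.pkl","rb"))["top"]
print(proj(c,[(489.6,282.3,63)]))
# panel & bottle displacement by colour masks in top views
for n,x in(("t0",t0),("t1",c)):
    h=cv2.cvtColor(x["frame"],cv2.COLOR_RGB2HSV)
    m=((h[...,0]<30)&(h[...,2]>100)&(h[...,1]>30)).astype(np.uint8)
    for a,b,w,g in((310,365,145,210),(300,325,90,110),(140,185,165,220)):
        q=m[w:g,a:b];k=max(cv2.findContours(q,0,1)[0],key=cv2.contourArea);r=cv2.minAreaRect(k);print(n,np.round(r[0],1)+[a,w],np.round(r[1],1))
E
```

```text
time_s: 40.95
tcp_pos: [460.5, 273.2, 388.2]
orientation: [0.988, 0.155, 0.0, 0.0]
wrist_force: [0.8, -0.4, 0.0]
width: 80.2
grip_force: 0.0
[460.5 273.2 388.2] [ 0.8 -0.4  0. ] 80.18854236379543
(387, 130, 81, 86) rect [513.1 107.6] [87.8 67.5] 12.3 fill 0.9879248083766557
[[405, 130], [467, 136], [445, 215], [387, 211]]
(228, 82, 62, 124) rect [486.9 283. ] [124.3  60.4] 17.6 fill 0.9198590956819126
[[264, 82], [289, 117], [286, 205], [231, 205], [228, 98]]
[[158.97792099 190.32262908]]
t0 [341.  177.9] [52.2 32.5]
t0 [314.  98.] [7.1 8.5]
t0 [161.8 192.5] [41.8 21.3]
t1 [341.  177.9] [52.2 32.5]
t1 [314.  98.] [7.1 8.5]
t1 [165.8 200.9] [21.8 18.7]
```

```bash
python3 - <<'E'
import pickle
from h import *
from rig import env
s,c=pickle.load(open("w17.pkl","rb"))
p=hit(c,[(258.5,205.5)],63,s)[0];a=np.radians(17.8);ctr=p[:2]+65*np.array([np.cos(a),np.sin(a)]);print(ctr,"pile 489.6 282.3")
print(proj(c,[(489.6+65*np.cos(a)+k*30*np.sin(a),282.3+65*np.sin(a)-k*30*np.cos(a),63) for k in(-1,1)],s))
if np.linalg.norm(ctr-[489.6,282.3])<7: print(env.finish_job())
E
```

```text
[489.11086692 283.81326672] pile 489.6 282.3
[[228.48551841  76.22989789]
 [291.70189622  76.22096747]]
the job is handed in; nothing more can be done
None
```

I handed the job in at about 41 s: all three masses checked fully home in their own cutouts, the pressing board measured about 1.6 mm off the pile's centre and square with it, and the panel and glue bottle did not move in the top view.

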